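# Lower and lock the heavy lid of a multicooker

## Task

Shut the open multicooker: lower its heavy lid gently all the way down without letting it slam, then turn the round lock knob on the lid until it drops into its notch, so that the lid is locked. Do not disturb the mug, the tumbler or the peppers nearby.

Things in the scene. Friction and masses are not known exactly. Their poses are not given: they have to be found in the camera images.
- cooker: Squat white multicooker, fixed to the worktop, black panel at its front. Body 190 mm in diameter, rim 120 mm high; a black ear on each side reaches 113 mm from the middle, the panel 105 mm (24 to 80 mm high). Origin: centre of the underside. x points from the front (panel, lip) to the back (hinge), y along the hinge, z up.
- lid (a joint): Hinge of the lid, rad: 0 fully closed (level), 1.17 to 1.28 at the start (standing up steeply), 1.45 the stop. The lid with its knob weighs 0.6 to 0.95 kg. Its stiff hinge holds it while steep; pushed down to somewhere between 65 and 45 degrees (light lids later) it falls by itself and must be held up from then on, by up to 4 N at the lip.
- lid_axis (a point): Point on the hinge axis, mid-width, 105 mm behind the cooker's middle, 128 mm above the worktop. Its frame turns with the lid: -x from the hinge to the lip, y along the hinge, z out of the outer face (up when closed). Lid: disc of 193 mm diameter centred at x = -105 mm, underside at z = 0, edge 12 mm thick, middle 28 mm; steam vent 22 mm wide, 33 mm high at x = -55, y = 40 mm.
- lip (a point): Middle of the flat black lip at the front of the lid, 222 mm from the hinge axis, frame as lid_axis. The lip is 86 mm wide (along the hinge), 14 mm thick (7 mm either way) and ends 20 mm beyond this point, away from the hinge. It overhangs the body's wall by 42 mm; below it is only the panel (top at 80 mm).
- knob_top (a point): Middle of the top of the lock knob on the middle of the lid, 105 mm from the hinge, frame as lid_axis (does not turn with the knob). Black round knob without marks: fluted grip 45 mm in diameter, 25 mm tall, above a skirt of 63 mm diameter, 15 mm tall. The point is 74 mm above the hinge axis (lid z) while raised, 67 mm when dropped in and locked. A spring pulls it down with 3.5 N.
- collar (a point): Middle of the hidden collar under the knob, 35 mm above the hinge axis (lid z). Two lugs under the knob ride on its rim, which has four notches a quarter turn apart. The knob turns easily (under 0.1 N m) either way; a turn of less than 75 degrees, always the same way, brings the lugs over notches; let go or pressed lightly there (within 5 degrees), it drops 7 mm and turns no further. How far cannot be seen.
- mug: White mug with dark dots, 82 mm in diameter, 91 mm tall, handle to one side. Origin: centre of the underside.
- tumbler: Clear glass tumbler, 81 mm in diameter, 93 mm tall. Origin: centre of the underside.
- red_pepper: Red bell pepper on the glass board, 92 mm wide, 103 mm tall. Origin: underside.
- green_pepper: Green bell pepper on the glass board, 85 mm wide, 87 mm tall. Origin: underside.

How it is judged:
By the outcome, as a careful person would: the job done as asked, in the order asked, and still so for the second after the job is handed in, with the robot touching nothing.
It also fails if it takes over 61 s, if anything falls off the work surface, if the arm or the gripper's body presses on something with over 40 N, if the wrist force passes 120 N, or if a joint passes its speed limit or range.

## Robot

A 6-joint arm with a two-finger parallel gripper is mounted at the origin on a cart in front of the work surface, level with it; the furniture and walls round the work are solid. World frame = base frame: x ahead of the robot, y to its left, z up, the work surface at z = 0. Lengths are in m, angles in degrees, forces in N, time in s.
With the tool pointing down it reaches from about 0.275 to 1 m from the base axis. Payload 8.4 kg.
Tool frame: the origin (TCP) lies at the very end of the fingers, on their centre line; the grasp point (between the pads) lies 19 mm behind it; z points along the fingers, y is the line along which they close (so a half turn about z gives the same grasp; the last joint's range is limited). The gripper opens to 85 mm and grips with 20 to 120 N. Pads are 22 mm wide; open, the fingers measure 114 mm over their backs; the gripper's body (76 mm by 85 mm) begins 54 mm behind the grasp point. The pads swing forward as they close: fully open they stand 13 mm farther back than shut.
Start: joints at [68.102, 20.225, 93.587, -0, 66.188, -0.138], TCP at [0.232, 0.58, 0.231] pointing down, gripper open.
Joint ranges: [-150.9, 150.9], [-52.94, 120.26], [3.33, 152.33], [-74.26, 254.26], [0, 154.13], [-172.89, 172.89]. Speed limits (degrees/s): [127.2, 127.2, 159.86, 180, 180, 180].

## Interface

Orientations are given as a 3x3 rotation matrix whose columns are the frame's x, y, z axes.
In Python, from rig import state, optics, ticket gives the robot as it stands.
- The arm moves only by the tool drive_tool, never from a script. Its argument "steps" is a list of rows, each an object with "fingers": the opening, from 0 (shut) to 1 (fully open); "xyz": the shift along the world's x, y, z in m, a list of three; "roll": the turn about the world's z in degrees. A call has 1 to 10 rows; each row shifts and turns the commanded pose from where the row before left it; what a row does not reach is not made up. A row lasts 1/8 s, in which the tool goes at most 62.5 mm and 10.7 degrees, less where a joint would pass 70% of its speed; a pose out of reach is approached as far as the arm can. A call with a gripper value outside its range is refused whole. The fingers move at their own pace and stop on an object; "squeeze" is the grip in N (left out, the last holds). Time passes only in rows, so rows that do not move let the fingers close. It gives the time, the measured TCP pose, the force, the opening and the grip force at its end, in the units of the state.
- state(): the state, without advancing time (a new reading comes with each control period).
- optics.get_image(name): name is "scene" or "top" or "wrist"; returns the picture (384x512x3 uint8, red, green, blue); there is no depth.
- optics.calibration(name): a dict with "vfov" (degrees; the focal length in pixels is half the picture's height over the tangent of half this angle, whatever the lens; pixels are square), "cx", "cy" (the principal point, pixels), "origin" and "attitude" of the camera in the world; the wrist camera has in their place "tool_from_camera" (4x4, takes a point from camera to tool coordinates, whose origin is the TCP and whose axes are the flange's). Camera axes: x right, y down, z forward; pixel columns grow to the right and rows downward; lengths in m; the calibration is good to about 2 mm. A picture is of the moment at which its call begins: read the wrist's pose just before it. calibration takes no time and is no camera call.
- ticket.sign_off(): hands the job in; it is judged then, once.
The state is a dict: "time_s": time; "joint_pos": joint angles; "joint_vel": joint speeds; "tau": joint torques, N m; "ee_pos": TCP position; "eef_rot": TCP orientation; "contact_force": force on the tool from outside, world axes, zero at the start; "torque": the same for the moment, N m; "grip_width": opening from 0.0 (shut) to 1.0 (fully open); "grasp_force": force on a finger pad.
Only numpy, scipy, OpenCV 4.12 (cv2) and the standard library are available. Lean on these libraries where they do the work, as an engineer would, in place of code of your own. Each camera call takes 0.05 s, during which the arm holds its last target. There are 200 camera calls.

## Working session

There is one attempt and no reset: what is moved stays moved. The work goes in short steps, Python scripts to look and compute and a tool call to move; the robot and the scene stay as the last step left them, time stands still between calls to the robot, and variables do not carry over. Pictures are saved under pics/ and viewed, at most 10 in all, crops included, and the job is handed in when it is done.

Besides the shell and the picture viewer there is one more tool, called after "Emit:" as name(argument=value, ...), one argument or row to a line, values as JSON. drive_tool: Moves the arm, as the interface text tells. Its arguments: {"type":"object","properties":{"steps":{"type":"array"},"squeeze":{"type":"number"}},"required":["steps"]}

```bash
mkdir -p pics; cat > h.py <<'E'
import numpy as np, cv2
from rig import state, optics, ticket
def snap(n,f):
    im=optics.get_image(n); cv2.imwrite('pics/'+f,im[:,:,::-1]); return im
def cam(n):
    c=optics.calibration(n); f=192/np.tan(np.radians(c['vfov'])/2)
    if 'origin' in c: return f,c['cx'],c['cy'],np.array(c['origin']),np.array(c['attitude']).reshape(3,3)
    s=state(); T=np.array(c['tool_from_camera']); R=np.array(s['eef_rot']).reshape(3,3)
    return f,c['cx'],c['cy'],np.array(s['ee_pos'])+R@T[:3,3],R@T[:3,:3]
def ray(n,u,v):
    f,cx,cy,o,A=cam(n); d=A@np.array([(u-cx)/f,(v-cy)/f,1]); return o,d/np.linalg.norm(d)
def onz(n,u,v,z):
    o,d=ray(n,u,v); return o+d*(z-o[2])/d[2]
def tri(r1,r2):
    (o1,d1),(o2,d2)=r1,r2
    t=np.linalg.lstsq(np.c_[d1,-d2],o2-o1,rcond=None)[0]; a=o1+t[0]*d1;b=o2+t[1]*d2
    return (a+b)/2,np.linalg.norm(a-b)
def proj(n,p):
    f,cx,cy,o,A=cam(n); q=A.T@(np.array(p)-o); return cx+f*q[0]/q[2],cy+f*q[1]/q[2]
E
python3 - <<'E'
from h import *
a=snap('scene','s0.png');b=snap('top','t0.png');w=snap('wrist','w0.png')
cv2.imwrite('pics/st0.png',cv2.resize(np.hstack([a,b])[:,:,::-1],(800,300)))
for n in('scene','top'):print(n,optics.calibration(n))
print(state())
E
```

```text
scene {'vfov': 55.82740880748822, 'cx': 254.53286788668905, 'cy': 199.35658106001713, 'origin': array([ 0.05691118, -0.44331969,  0.74247629]), 'attitude': array([[ 0.64900215, -0.52823196,  0.54751001],
       [-0.76047166, -0.42972632,  0.48684509],
       [-0.02188767, -0.73232935, -0.68059874]])}
top {'vfov': 46.45563780363812, 'cx': 255.0722275272953, 'cy': 190.91944118447324, 'origin': array([0.40339449, 0.00758216, 1.4480487 ]), 'attitude': array([[-0.02744629, -0.99206715,  0.12267632],
       [-0.99961209,  0.02781928,  0.00132831],
       [-0.00473054, -0.12259227, -0.99244585]])}
{'time_s': 0.15, 'joint_pos': array([ 6.81011208e+01,  2.02555647e+01,  9.36198883e+01,  1.05438872e-05,
        6.61890204e+01, -1.38011041e-01]), 'joint_vel': array([-0.04608282, -0.01678306, -0.06863877, -0.06495846, -0.00115163,
       -0.10232573]), 'tau': array([-6.64413928e-04, -6.05630851e+01, -3.42336953e+01, -1.44292376e-04,
        6.04288507e-03,  1.42272123e-05]), 'ee_pos': array([0.23157204, 0.58010805, 0.23070575]), 'eef_rot': array([[-9.28739219e-01,  3.70733446e-01, -4.19848914e-04],
       [ 3.70733683e-01,  9.28738632e-01, -1.04401461e-03],
       [ 2.87877322e-06, -1.12526944e-03, -9.99999367e-01]]), 'contact_force': array([ 0.00283156,  0.17678169, -0.08694674]), 'torque': array([-0.04326663, -0.01548975, -0.02420065]), 'grasp_force': 0.0, 'grip_width': 1.0011803510547164}
```

View pics/s0.png

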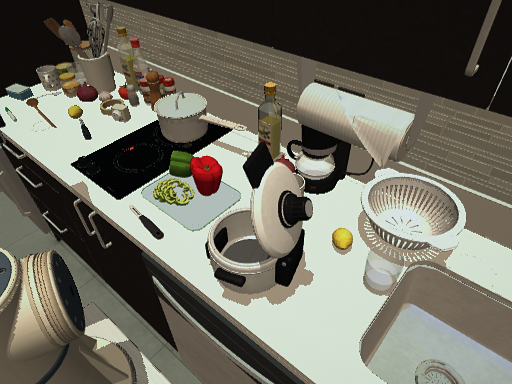

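View pics/t0.png

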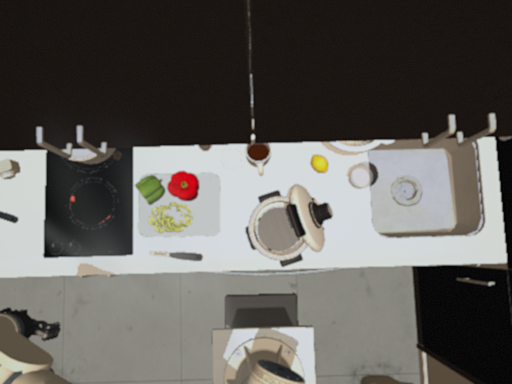

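Both views show the cooker around top pixel (280,227), with its hinge to the right (towards −y) and the lid standing. I'll enlarge both.

```bash
python3 - <<'E'
import cv2,numpy as np
a=cv2.imread('pics/s0.png')[130:310,190:330];b=cv2.imread('pics/t0.png')[165:285,230:350]
a=cv2.resize(a,(420,540),interpolation=2);b=cv2.resize(b,(380,380),interpolation=2)
b=cv2.copyMakeBorder(b,0,160,0,0,0);cv2.imwrite('pics/crop.png',np.hstack([a,b]))
from h import *
for z in (0.12,):print(onz('top',279,227,z))
print(onz('top',250,227,.12),onz('top',268,197,.1),onz('top',290,260,.1))
E
```

```text
[ 0.45796588 -0.05850698  0.12      ]
[0.46034002 0.02733229 0.12      ] [ 0.55036718 -0.0292693   0.1       ] [ 0.35988294 -0.08890932  0.1       ]
```

View pics/crop.png

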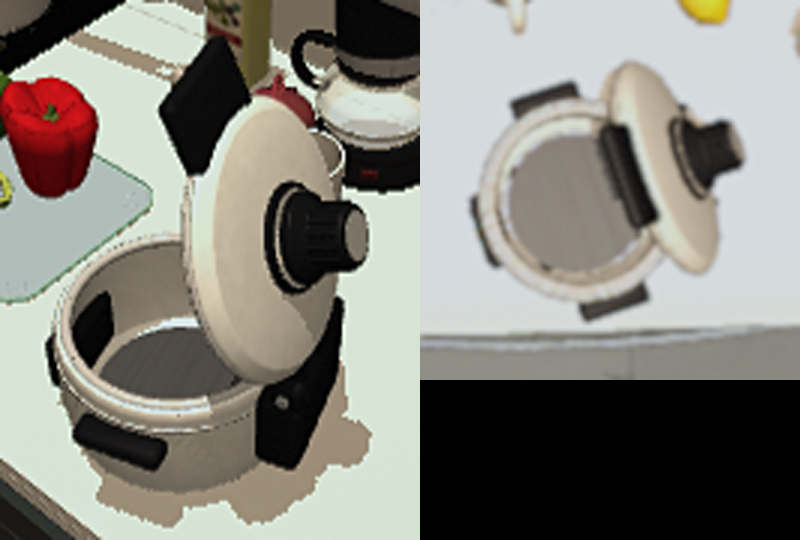

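The crop shows the lip end edge at scene ≈(254,154), the knob's end face at scene ≈(308,209) and top ≈(328,211), and the ears at top (269.5,196) and (291.6,259.7). Next I triangulate these points and check them against the given sizes.

```bash
python3 - <<'E'
from h import *
S=lambda x,y:(190+x/3,130+y/3)
T=lambda x,y:(230+(x-420)/3.1667,165+y/3.1667)
t=lambda s,q:tri(ray('scene',*S(*s)),ray('top',*T(*q)))
for k,s,q in [('knob',(354,238),(732,143)),('lipend far',(222,38),(613,125)),('lipend near',(163,108),(645,225))]:
    print(k,*t(s,q))
e1=onz('top',*T(545,98),.09);e2=onz('top',*T(615,300),.09)
c=(e1+e2)/2;y=(e1-e2)/np.linalg.norm(e1-e2);x=np.array([y[1],-y[0],0])
print('ears',e1,e2,np.linalg.norm(e1-e2),c,x,np.degrees(np.arctan2(y[1],y[0])))
# red/white rim ellipse in top: inner dark floor ignored
for cc in (c,):
  H=np.r_[cc[:2]+.105*x[:2],.128]
  for th in (1.17,1.22,1.28):
    L=lambda X,Z,Y=0:H+x*(np.cos(th)*X+np.sin(th)*Z)+np.array([0,0,1])*(-np.sin(th)*X+np.cos(th)*Z)+y*Y
    print(th,'knob',L(-.105,.074),proj('scene',L(-.105,.074)),proj('top',L(-.105,.074)),'lipend',L(-.242,.007,.043),L(-.242,.007,-.043))
E
```

```text
knob [ 0.4953418  -0.18798487  0.2497448 ] 0.004141906374555909
lipend far [ 0.50194852 -0.07729821  0.35355995] 0.0021414503642444597
lipend near [ 0.42352946 -0.0983143   0.35541538] 0.003704687540643013
ears [ 0.55456486 -0.03413998  0.09      ] [ 0.36021409 -0.09438644  0.09      ] 0.2034744622471368 [ 0.45738948 -0.06426321  0.09      ] [ 0.29608857 -0.95516049  0.        ] 17.222824470004507
1.17 knob [ 0.49652339 -0.19050641  0.25355004] (np.float64(308.51691861806887), np.float64(208.30453227204717)) (np.float64(330.25697443597267), np.float64(209.06471687753486)) lipend [ 0.50350334 -0.0677964   0.35355271] [ 0.42135953 -0.09326002  0.35355271]
1.22 knob [ 0.49837126 -0.1964675   0.25203522] (np.float64(311.58725622782134), np.float64(209.71949556527542)) (np.float64(332.3571910786559), np.float64(208.3616880170127)) lipend [ 0.50687368 -0.07866887  0.35766756] [ 0.42472987 -0.10413249  0.35766756]
1.28 knob [ 0.50055566 -0.20351422  0.24980859] (np.float64(315.2056253021951), np.float64(211.55801006574046)) (np.float64(334.8041583084794), np.float64(207.54714957832007)) lipend [ 0.51099215 -0.09195478  0.36184684] [ 0.42884835 -0.1174184   0.36184684]
```

```bash
cat >> h.py <<'E'
C=np.array([.4565,-.0635]);A=np.radians(16.7)
Y=np.array([np.cos(A),np.sin(A),0]);X=np.array([np.sin(A),-np.cos(A),0]);Z=np.array([0,0,1.])
def lid(th,x,z,y=0): return np.r_[C+.105*X[:2],.128]+X*(np.cos(th)*x+np.sin(th)*z)+Z*(-np.sin(th)*x+np.cos(th)*z)+Y*y
def tcp(th,z=.068,tip=.016): return lid(th,-.105,z)-Z*tip
E
python3 -c "
from h import *
for t in(1.18,.9,.6,.3,0):print(t,tcp(t).round(4))"
```

```text
1.18 [ 0.4932 -0.186   0.235 ]
0.9 [ 0.4832 -0.1526  0.2365]
0.6 [ 0.4728 -0.1178  0.2274]
0.3 [ 0.4636 -0.0872  0.208 ]
0 [ 0.4565 -0.0635  0.18  ]
```

Emit:
drive_tool(
  steps=[
    {"xyz":[0,0,0.06],"roll":0,"fingers":1},
    {"xyz":[0,0,0.06],"roll":0,"fingers":1},
    {"xyz":[0.02,-0.04,0.06],"roll":-8,"fingers":1},
    {"xyz":[0.02,-0.055,0.02],"roll":-8,"fingers":1},
    {"xyz":[0.02,-0.055,0],"roll":-8,"fingers":1},
    {"xyz":[0.02,-0.055,0],"roll":-8,"fingers":1},
    {"xyz":[0.02,-0.055,0],"roll":-8,"fingers":1},
    {"xyz":[0.02,-0.055,0],"roll":-8,"fingers":1},
    {"xyz":[0.02,-0.055,0],"roll":-3.3,"fingers":1},
    {"xyz":[0.02,-0.055,0],"roll":0,"fingers":1},
  ],
)

```text
time_s: 1.4
ee_pos: [0.3885, 0.1602, 0.4214]
eef_rot: [[-0.291, 0.957, 0.0], [0.957, 0.291, 0.0], [0.0, 0.0, -1.0]]
contact_force: [1.2, 0.1, -0.4]
grip_width: 0.999
grasp_force: 0.0
```

Emit:
drive_tool(
  steps=[
    {"xyz":[0.018,-0.055,0],"roll":0,"fingers":1},
    {"xyz":[0.018,-0.055,0],"roll":0,"fingers":1},
    {"xyz":[0.018,-0.055,0],"roll":0,"fingers":1},
    {"xyz":[0.018,-0.055,0],"roll":0,"fingers":1},
    {"xyz":[0.018,-0.055,0],"roll":0,"fingers":1},
    {"xyz":[0.01,-0.04,0],"roll":0,"fingers":1},
    {"xyz":[0,0,0],"roll":0,"fingers":1},
    {"xyz":[0,0,0],"roll":0,"fingers":1},
  ],
)

```text
time_s: 2.4
ee_pos: [0.4881, -0.1526, 0.4211]
eef_rot: [[-0.291, 0.957, -0.001], [0.957, 0.291, 0.001], [0.001, -0.001, -1.0]]
contact_force: [0.1, 0.5, -1.1]
grip_width: 1.001
grasp_force: 0.0
```

```bash
python3 - <<'E'
from h import *
print(state()['ee_pos'],state()['joint_pos'])
p=[lid(1.18,-.105,.074),tcp(1.18),lid(1.18,-.105,.049)]
print([np.round(proj('wrist',q)) for q in p])
snap('wrist','w1.png')
E
```

```text
[ 0.48811825 -0.15255323  0.42108174] [-1.75391496e+01  2.38729726e+00  9.21976135e+01  2.29466549e-02
  8.54663108e+01 -3.44513344e+01]
[array([252., 210.]), array([252., 201.]), array([252., 189.])]
```

View pics/w1.png

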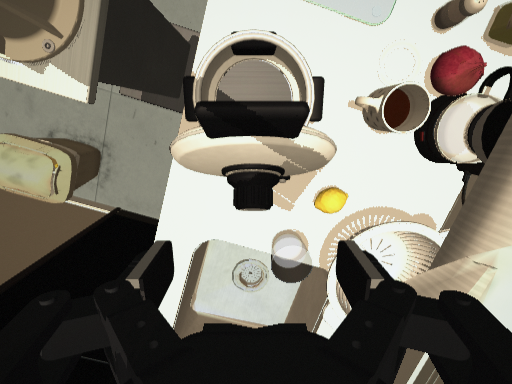

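The wrist view shows the knob grip centred on column 253, rows about 180–209, and the lid square to the tool. I'll measure those rows exactly.

```bash
python3 - <<'E'
from h import *
g=cv2.imread('pics/w1.png',0)
m=(g<70)
for r in range(156,216,3):
    c=np.where(m[r,215:295])[0]; print(r,(c.min()+215,c.max()+215) if len(c) else None,end=' ')
print(cam('wrist')[0])
for th in(1.14,1.18):
  for z in(.074,.049,.034):
    r=.0225 if z>.04 else .0315
    print(th,z,[np.round(proj('wrist',lid(th,-.105+d,z))) for d in(-r,0,r)],[np.round(proj('wrist',lid(th,-.105,z,s*r)))[0] for s in(1,-1)])
E
```

```text
156 None 159 None 162 None 165 (np.int64(233), np.int64(272)) 168 (np.int64(223), np.int64(283)) 171 (np.int64(222), np.int64(284)) 174 (np.int64(223), np.int64(283)) 177 (np.int64(227), np.int64(289)) 180 (np.int64(227), np.int64(278)) 183 (np.int64(229), np.int64(276)) 186 (np.int64(233), np.int64(272)) 189 (np.int64(234), np.int64(271)) 192 (np.int64(234), np.int64(272)) 195 (np.int64(234), np.int64(272)) 198 (np.int64(234), np.int64(272)) 201 (np.int64(233), np.int64(272)) 204 (np.int64(234), np.int64(272)) 207 (np.int64(236), np.int64(270)) 210 None 213 None 276.0661204300204
1.14 0.074 [array([252., 205.]), array([252., 207.]), array([252., 209.])] [np.float64(271.0), np.float64(233.0)]
1.14 0.049 [array([252., 182.]), array([252., 186.]), array([252., 189.])] [np.float64(271.0), np.float64(233.0)]
1.14 0.034 [array([252., 167.]), array([252., 174.]), array([252., 179.])] [np.float64(278.0), np.float64(226.0)]
1.18 0.074 [array([252., 209.]), array([252., 210.]), array([252., 211.])] [np.float64(271.0), np.float64(233.0)]
1.18 0.049 [array([252., 187.]), array([252., 190.]), array([252., 192.])] [np.float64(271.0), np.float64(233.0)]
1.18 0.034 [array([252., 172.]), array([252., 177.]), array([252., 181.])] [np.float64(278.0), np.float64(226.0)]
```

Emit:
drive_tool(
  steps=[
    {"xyz":[0.0045,-0.031,0],"roll":0,"fingers":1},
    {"xyz":[0,0,-0.05],"roll":0,"fingers":1},
    {"xyz":[0,0,-0.05],"roll":0,"fingers":1},
    {"xyz":[0,0,-0.04],"roll":0,"fingers":1},
    {"xyz":[0,0,-0.03],"roll":0,"fingers":0.8},
    {"xyz":[0,0,-0.016],"roll":0,"fingers":0.7},
    {"xyz":[0,0,0],"roll":0,"fingers":0.65},
    {"xyz":[0,0,0],"roll":0,"fingers":0.62},
    {"xyz":[0,0,0],"roll":0,"fingers":0.6},
  ],
  squeeze=30,
)

```text
time_s: 3.58
ee_pos: [0.4936, -0.1841, 0.2366]
eef_rot: [[-0.291, 0.957, 0.002], [0.957, 0.291, -0.001], [-0.001, 0.002, -1.0]]
contact_force: [0.5, 0.2, 0.6]
grip_width: 0.599
grasp_force: 0.0
```

```bash
python3 - <<'E'
from h import *
s=state();print(s['ee_pos'],s['grip_width'])
a=snap('wrist','w2.png')
b=snap('scene','s2.png')
cv2.imwrite('pics/c2.png',np.hstack([a[:,:,::-1][:300,100:400],cv2.resize(b[120:270,230:380,::-1],(300,300))]))
E
```

```text
[ 0.49361288 -0.1841371   0.23664865] 0.5989500589742083
```

View pics/c2.png

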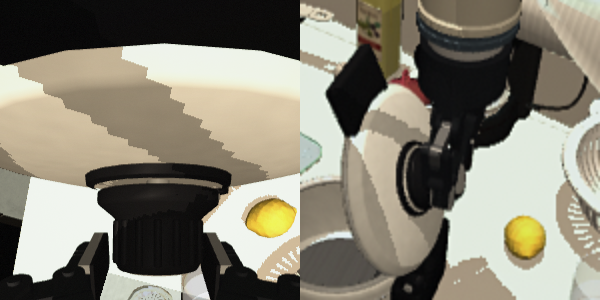

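Emit:
drive_tool(
  steps=[
    {"xyz":[0.001,0,0],"roll":0,"fingers":0.5},
    {"xyz":[0,0,0],"roll":0,"fingers":0.4},
    {"xyz":[0,0,0],"roll":0,"fingers":0.3},
    {"xyz":[0,0,0],"roll":0,"fingers":0.3},
  ],
  squeeze=30,
)

```text
time_s: 4.18
ee_pos: [0.4948, -0.184, 0.2363]
eef_rot: [[-0.291, 0.957, 0.002], [0.957, 0.291, -0.0], [-0.001, 0.002, -1.0]]
contact_force: [2.4, 1.5, 5.3]
grip_width: 0.497
grasp_force: 29.6
```

```bash
python3 - <<'E'
from h import *
import h
h.C=np.array([.4557,-.061])
p=[tcp(t) for t in np.linspace(1.18,0,41)]
print(np.round(1e4*np.diff(p,axis=0)).astype(int).tolist()); print(p[0],p[-1])
E
```

```text
[[-10, 35, 6], [-11, 35, 5], [-11, 35, 4], [-11, 35, 3], [-11, 35, 2], [-11, 35, 1], [-11, 35, 0], [-11, 35, -1], [-11, 35, -2], [-11, 35, -4], [-11, 35, -5], [-10, 35, -6], [-10, 35, -7], [-10, 35, -8], [-10, 34, -9], [-10, 34, -10], [-10, 34, -11], [-10, 33, -12], [-10, 33, -13], [-10, 33, -14], [-10, 32, -15], [-10, 32, -16], [-9, 31, -17], [-9, 31, -18], [-9, 30, -19], [-9, 30, -20], [-9, 29, -21], [-9, 29, -22], [-8, 28, -23], [-8, 27, -23], [-8, 27, -24], [-8, 26, -25], [-8, 25, -26], [-7, 25, -27], [-7, 24, -27], [-7, 23, -28], [-7, 22, -29], [-6, 21, -29], [-6, 21, -30], [-6, 20, -31]]
[ 0.49244654 -0.18348261  0.23498652] [ 0.4557 -0.061   0.18  ]
```

Emit:
drive_tool(
  steps=[
    {"xyz":[-0.001,0.0035,0.0006],"roll":0,"fingers":0.3},
    {"xyz":[-0.0011,0.0035,0.0005],"roll":0,"fingers":0.3},
    {"xyz":[-0.0011,0.0035,0.0004],"roll":0,"fingers":0.3},
    {"xyz":[-0.0011,0.0035,0.0003],"roll":0,"fingers":0.3},
    {"xyz":[-0.0011,0.0035,0.0002],"roll":0,"fingers":0.3},
    {"xyz":[-0.0011,0.0035,0.0001],"roll":0,"fingers":0.3},
  ],
)

```text
time_s: 4.92
ee_pos: [0.4882, -0.1626, 0.2376]
eef_rot: [[-0.291, 0.957, 0.002], [0.957, 0.291, 0.0], [-0.001, 0.002, -1.0]]
contact_force: [6.9, 0.3, -0.8]
grip_width: 0.5
grasp_force: 31.1
```

Emit:
drive_tool(
  steps=[
    {"xyz":[-0.0011,0.0035,0],"roll":0,"fingers":0.3},
    {"xyz":[-0.0011,0.0035,-0.0001],"roll":0,"fingers":0.3},
    {"xyz":[-0.0011,0.0035,-0.0002],"roll":0,"fingers":0.3},
    {"xyz":[-0.0011,0.0035,-0.0004],"roll":0,"fingers":0.3},
    {"xyz":[-0.0011,0.0035,-0.0005],"roll":0,"fingers":0.3},
    {"xyz":[-0.001,0.0035,-0.0006],"roll":0,"fingers":0.3},
    {"xyz":[-0.001,0.0035,-0.0007],"roll":0,"fingers":0.3},
    {"xyz":[-0.001,0.0035,-0.0008],"roll":0,"fingers":0.3},
  ],
)

```text
time_s: 5.92
ee_pos: [0.4793, -0.1344, 0.2337]
eef_rot: [[-0.291, 0.957, 0.001], [0.957, 0.291, 0.001], [0.0, 0.001, -1.0]]
contact_force: [7.1, 1.0, -4.6]
grip_width: 0.502
grasp_force: 32.9
```

```bash
python3 - <<'E'
from h import *
s=state();print(s['ee_pos'],s['contact_force'],s['torque'])
a=snap('wrist','w3.png');b=snap('scene','s3.png')
cv2.imwrite('pics/c3.png',np.hstack([a[:,:,::-1][:300,100:400],cv2.resize(b[120:270,210:360,::-1],(300,300))]))
E
```

```text
[ 0.47932725 -0.13443028  0.23371439] [ 7.11166326  0.96514607 -4.57398447] [-0.0729643  -1.22652322 -0.09448197]
```

View pics/c3.png

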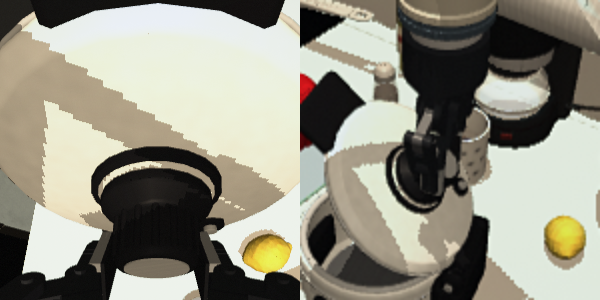

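Emit:
drive_tool(
  steps=[
    {"xyz":[-0.0007,0.0034,-0.0009],"roll":0,"fingers":0.3},
    {"xyz":[-0.0007,0.0034,-0.001],"roll":0,"fingers":0.3},
    {"xyz":[-0.0007,0.0034,-0.0011],"roll":0,"fingers":0.3},
    {"xyz":[-0.0007,0.0033,-0.0012],"roll":0,"fingers":0.3},
    {"xyz":[-0.0007,0.0033,-0.0013],"roll":0,"fingers":0.3},
    {"xyz":[-0.0008,0.0033,-0.0014],"roll":0,"fingers":0.3},
    {"xyz":[-0.0008,0.0032,-0.0015],"roll":0,"fingers":0.3},
    {"xyz":[-0.0008,0.0032,-0.0016],"roll":0,"fingers":0.3},
    {"xyz":[-0.0008,0.0031,-0.0017],"roll":0,"fingers":0.3},
    {"xyz":[-0.0008,0.0031,-0.0018],"roll":0,"fingers":0.3},
  ],
)

```text
time_s: 7.28
ee_pos: [0.4707, -0.1021, 0.2203]
eef_rot: [[-0.291, 0.957, -0.001], [0.957, 0.291, -0.0], [0.0, -0.001, -1.0]]
contact_force: [-1.2, -3.8, -7.6]
grip_width: 0.501
grasp_force: 32.3
```

Emit:
drive_tool(
  steps=[
    {"xyz":[-0.0009,0.003,-0.0019],"roll":0,"fingers":0.3},
    {"xyz":[-0.0009,0.003,-0.002],"roll":0,"fingers":0.3},
    {"xyz":[-0.0009,0.0028,-0.0021],"roll":0,"fingers":0.3},
    {"xyz":[-0.0009,0.0028,-0.0022],"roll":0,"fingers":0.3},
    {"xyz":[-0.0008,0.0027,-0.0023],"roll":0,"fingers":0.3},
    {"xyz":[-0.0008,0.0026,-0.0023],"roll":0,"fingers":0.3},
    {"xyz":[-0.0008,0.0026,-0.0024],"roll":0,"fingers":0.3},
    {"xyz":[-0.0008,0.0025,-0.0025],"roll":0,"fingers":0.3},
  ],
)

```text
time_s: 8.28
ee_pos: [0.4643, -0.0801, 0.2029]
eef_rot: [[-0.291, 0.957, -0.0], [0.957, 0.291, 0.0], [0.0, -0.0, -1.0]]
contact_force: [-3.0, -4.6, -6.1]
grip_width: 0.501
grasp_force: 31.2
```

Emit:
drive_tool(
  steps=[
    {"xyz":[-0.0006,0.0022,-0.0026],"roll":0,"fingers":0.3},
    {"xyz":[-0.0006,0.0022,-0.0026],"roll":0,"fingers":0.3},
    {"xyz":[-0.0006,0.0021,-0.0026],"roll":0,"fingers":0.3},
    {"xyz":[-0.0006,0.002,-0.0026],"roll":0,"fingers":0.3},
    {"xyz":[-0.0006,0.0019,-0.0026],"roll":0,"fingers":0.3},
    {"xyz":[-0.0005,0.0015,-0.002],"roll":0,"fingers":0.3},
    {"xyz":[0,0,0],"roll":0,"fingers":0.3},
  ],
)

```text
time_s: 9.15
ee_pos: [0.4607, -0.068, 0.1878]
eef_rot: [[-0.291, 0.957, -0.001], [0.957, 0.291, 0.0], [0.001, -0.001, -1.0]]
contact_force: [-5.1, -2.2, -4.0]
grip_width: 0.499
grasp_force: 31.1
```

```bash
python3 - <<'E'
from h import *
s=state();print(s['ee_pos'],s['contact_force'],s['torque'],s['joint_pos'])
a=snap('wrist','w4.png');b=snap('scene','s4.png')
cv2.imwrite('pics/c4.png',np.hstack([a[:,:,::-1][:300,100:400],cv2.resize(b[150:300,190:340,::-1],(300,300))]))
E
```

```text
[ 0.46074691 -0.06802379  0.1878101 ] [-5.06018175 -2.20549411 -3.97803225] [-0.53369725  0.679937   -0.02200841] [-8.59661869e+00  8.98289647e+00  1.14973743e+02  2.24621896e-02
  5.60919593e+01 -2.55475928e+01]
```

View pics/c4.png

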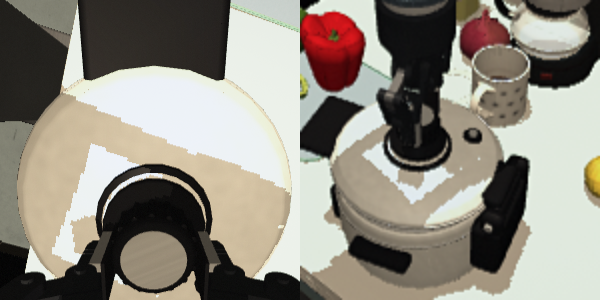

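The lid is almost level, with a small gap left and the pads still on the knob. I'll bring it down slowly from here.

Emit:
drive_tool(
  steps=[
    {"xyz":[-0.0006,0.0007,-0.0012],"roll":0,"fingers":0.3},
    {"xyz":[-0.0006,0.0007,-0.0012],"roll":0,"fingers":0.3},
    {"xyz":[-0.0006,0.0007,-0.0012],"roll":0,"fingers":0.3},
    {"xyz":[-0.0006,0.0007,-0.0012],"roll":0,"fingers":0.3},
    {"xyz":[-0.0005,0.0007,-0.0012],"roll":0,"fingers":0.3},
    {"xyz":[-0.0003,0.0006,-0.001],"roll":0,"fingers":0.3},
    {"xyz":[0,0,0],"roll":0,"fingers":0.3},
  ],
)

```text
time_s: 10.12
ee_pos: [0.4588, -0.0642, 0.1813]
eef_rot: [[-0.291, 0.957, 0.002], [0.957, 0.291, 0.0], [-0.001, 0.002, -1.0]]
contact_force: [3.2, -0.2, -4.1]
grip_width: 0.497
grasp_force: 30.9
```

Emit:
drive_tool(
  steps=[
    {"xyz":[0,0.0004,-0.001],"roll":0,"fingers":0.3},
    {"xyz":[0,0.0004,-0.001],"roll":0,"fingers":0.3},
    {"xyz":[0,0.0003,-0.001],"roll":0,"fingers":0.3},
    {"xyz":[0,0,0],"roll":0,"fingers":0.3},
  ],
)

```text
time_s: 10.62
ee_pos: [0.4591, -0.064, 0.1805]
eef_rot: [[-0.292, 0.956, 0.003], [0.956, 0.292, -0.002], [-0.002, 0.002, -1.0]]
contact_force: [-5.4, -4.2, 25.5]
grip_width: 0.502
grasp_force: 33.8
```

Emit:
drive_tool(
  steps=[
    {"xyz":[0,0,0.0012],"roll":0,"fingers":0.3},
    {"xyz":[0,0,0],"roll":4,"fingers":0.3},
    {"xyz":[0,0,0],"roll":4,"fingers":0.3},
    {"xyz":[0,0,0],"roll":0,"fingers":0.3},
  ],
)

```text
time_s: 11.12
ee_pos: [0.4592, -0.0638, 0.1808]
eef_rot: [[-0.423, 0.906, 0.003], [0.906, 0.423, -0.001], [-0.002, 0.002, -1.0]]
contact_force: [-0.6, -3.1, 12.3]
grip_width: 0.494
grasp_force: 32.5
```

```bash
python3 -c "
from h import *
s=state();print(s['contact_force'],s['torque'],s['joint_pos'][5])"
```

```text
[-0.60986589 -3.11919309 12.34155678] [-0.67042492  0.09505175  0.21040393] -33.04205341126195
```

Emit:
drive_tool(
  steps=[
    {"xyz":[0,0,0],"roll":4,"fingers":0.3},
    {"xyz":[0,0,0],"roll":4,"fingers":0.3},
    {"xyz":[0,0,0],"roll":0,"fingers":0.3},
  ],
)

```text
time_s: 11.5
ee_pos: [0.4594, -0.0637, 0.1808]
eef_rot: [[-0.545, 0.839, 0.003], [0.839, 0.545, -0.001], [-0.003, 0.002, -1.0]]
contact_force: [0.4, -2.6, 11.3]
grip_width: 0.503
grasp_force: 32.4
```

```bash
python3 -c "
from h import *
s=state();print(s['ee_pos'],s['contact_force'],s['torque'],s['joint_pos'][5])"
```

```text
[ 0.45939489 -0.063661    0.1808306 ] [ 0.43794375 -2.60766037 11.30804123] [-0.53015212 -0.16476049  0.20266471] -41.04032707048076
```

Emit:
drive_tool(
  steps=[
    {"xyz":[0,0,0],"roll":4,"fingers":0.3},
    {"xyz":[0,0,0],"roll":4,"fingers":0.3},
    {"xyz":[0,0,0],"roll":0,"fingers":0.3},
  ],
)

```text
time_s: 11.88
ee_pos: [0.4596, -0.0635, 0.1808]
eef_rot: [[-0.656, 0.755, 0.004], [0.755, 0.656, -0.001], [-0.003, 0.002, -1.0]]
contact_force: [1.6, -1.9, 10.1]
grip_width: 0.497
grasp_force: 32.4
```

```bash
python3 -c "
from h import *
s=state();print(s['ee_pos'],s['contact_force'],s['torque'],s['joint_pos'][5])"
```

```text
[ 0.45960563 -0.06352593  0.18083545] [ 1.57123088 -1.91178045 10.13849858] [-0.34120663 -0.31507008  0.21541074] -49.0410771730445
```

Emit:
drive_tool(
  steps=[
    {"xyz":[0,0,0],"roll":4,"fingers":0.3},
    {"xyz":[0,0,0],"roll":4,"fingers":0.3},
    {"xyz":[0,0,0],"roll":0,"fingers":0.3},
  ],
)

```text
time_s: 12.25
ee_pos: [0.4598, -0.0634, 0.1809]
eef_rot: [[-0.755, 0.656, 0.004], [0.656, 0.755, -0.001], [-0.003, 0.002, -1.0]]
contact_force: [2.5, 0.3, 10.5]
grip_width: 0.496
grasp_force: 32.3
```

```bash
python3 -c "
from h import *
s=state();print(s['ee_pos'],s['contact_force'],s['torque'],s['joint_pos'][5])"
```

```text
[ 0.45977625 -0.06337938  0.18086357] [ 2.54763981  0.29348064 10.48768384] [-0.15319589 -0.44437617  0.20635884] -57.04198458009971
```

Emit:
drive_tool(
  steps=[
    {"xyz":[0,0,0.0007],"roll":4,"fingers":0.3},
    {"xyz":[0,0,0],"roll":4,"fingers":0.3},
    {"xyz":[0,0,0],"roll":0,"fingers":0.3},
  ],
  squeeze=40,
)

```text
time_s: 12.62
ee_pos: [0.4597, -0.0631, 0.181]
eef_rot: [[-0.838, 0.546, 0.004], [0.546, 0.838, -0.0], [-0.003, 0.002, -1.0]]
contact_force: [4.7, 0.2, 6.3]
grip_width: 0.494
grasp_force: 41.0
```

```bash
python3 -c "
from h import *
s=state();print(s['ee_pos'],s['contact_force'],s['torque'],s['joint_pos'][5])"
```

```text
[ 0.45971611 -0.06314864  0.18102682] [4.65814459 0.18245861 6.32331183] [ 0.15687646 -1.01981822  0.14707975] -64.95685869773985
```

Emit:
drive_tool(
  steps=[
    {"xyz":[0,0,0],"roll":4,"fingers":0.3},
    {"xyz":[0,0,0],"roll":4,"fingers":0.3},
    {"xyz":[0,0,0],"roll":0,"fingers":0.3},
  ],
)

```text
time_s: 13.0
ee_pos: [0.4597, -0.0629, 0.1809]
eef_rot: [[-0.905, 0.425, 0.004], [0.425, 0.905, 0.0], [-0.003, 0.002, -1.0]]
contact_force: [6.2, 1.6, 5.6]
grip_width: 0.494
grasp_force: 40.8
```

```bash
python3 -c "
from h import *
s=state();print(s['ee_pos'],s['contact_force'],s['torque'],s['joint_pos'][5])"
```

```text
[ 0.45971617 -0.06293757  0.18093361] [6.22972474 1.62760564 5.62540308] [ 0.39803004 -1.15860014  0.09249488] -72.93352905239149
```

Emit:
drive_tool(
  steps=[
    {"xyz":[0.0003,0,0],"roll":4,"fingers":0.3},
    {"xyz":[0,0,0],"roll":3,"fingers":0.3},
    {"xyz":[0,0,0],"roll":0,"fingers":0.3},
  ],
)

```text
time_s: 13.38
ee_pos: [0.4597, -0.0627, 0.1805]
eef_rot: [[-0.95, 0.311, 0.003], [0.311, 0.95, 0.001], [-0.003, 0.002, -1.0]]
contact_force: [6.3, 2.7, 1.6]
grip_width: 0.497
grasp_force: 40.5
```

```bash
python3 -c "
from h import *
s=state();print(s['ee_pos'],s['contact_force'],s['torque'],s['joint_pos'][5])"
```

```text
[ 0.45970205 -0.0627104   0.18052534] [6.30022251 2.72820752 1.61321514] [ 0.57647147 -1.26427961  0.10246237] -79.9155118447811
```

Emit:
drive_tool(
  steps=[
    {"xyz":[0,0,0],"roll":4,"fingers":0.3},
    {"xyz":[0,0,0],"roll":3,"fingers":0.3},
    {"xyz":[0,0,0],"roll":0,"fingers":0.3},
  ],
)

```text
time_s: 13.75
ee_pos: [0.4595, -0.0625, 0.1801]
eef_rot: [[-0.981, 0.193, 0.003], [0.193, 0.981, 0.001], [-0.002, 0.002, -1.0]]
contact_force: [7.2, 3.1, -4.5]
grip_width: 0.495
grasp_force: 41.0
```

```bash
python3 -c "
from h import *
s=state();print(s['ee_pos'],s['contact_force'],s['torque'],s['joint_pos'][5])"
```

```text
[ 0.45951705 -0.0625397   0.18007695] [ 7.18846033  3.06127214 -4.47729512] [ 0.73244704 -1.59335471  0.05792195] -86.9095866811261
```

Emit:
drive_tool(
  steps=[
    {"xyz":[0,0,0],"roll":4,"fingers":0.3},
    {"xyz":[0,0,0],"roll":3,"fingers":0.3},
    {"xyz":[0,0,0],"roll":0,"fingers":0.3},
  ],
)

```text
time_s: 14.12
ee_pos: [0.4596, -0.0624, 0.1801]
eef_rot: [[-0.997, 0.073, 0.003], [0.073, 0.997, 0.002], [-0.003, 0.002, -1.0]]
contact_force: [7.4, 3.7, -3.2]
grip_width: 0.495
grasp_force: 41.0
```

```bash
python3 -c "
from h import *
s=state();print(s['ee_pos'],s['contact_force'],s['torque'],s['joint_pos'][5])"
```

```text
[ 0.45955194 -0.06235695  0.18010101] [ 7.39443383  3.68865427 -3.20144651] [ 0.95570834 -1.54325049 -0.00476   ] -93.90976198233447
```

Emit:
drive_tool(
  steps=[
    {"xyz":[0,0,-0.001],"roll":0,"fingers":0.3},
    {"xyz":[0,0,-0.001],"roll":0,"fingers":0.3},
    {"xyz":[0,0,0],"roll":0,"fingers":0.3},
  ],
)

```text
time_s: 14.5
ee_pos: [0.4597, -0.0624, 0.1784]
eef_rot: [[-0.997, 0.073, 0.003], [0.073, 0.997, 0.001], [-0.003, 0.002, -1.0]]
contact_force: [7.9, 4.6, -1.6]
grip_width: 0.493
grasp_force: 41.4
```

```bash
python3 -c "
from h import *
s=state();print(s['ee_pos'],s['contact_force'],s['torque'],s['joint_pos'][5])"
```

```text
[ 0.45969013 -0.06238958  0.17836598] [ 7.86123713  4.61387463 -1.60630727] [ 0.90941012 -1.33575697 -0.01703627] -93.86296021291332
```

It's dropping freely into the notch, so I follow it down.

Emit:
drive_tool(
  steps=[
    {"xyz":[0,0,-0.001],"roll":0,"fingers":0.3},
    {"xyz":[0,0,-0.001],"roll":0,"fingers":0.3},
    {"xyz":[0,0,-0.001],"roll":0,"fingers":0.3},
    {"xyz":[0,0,-0.001],"roll":0,"fingers":0.3},
    {"xyz":[0,0,0],"roll":0,"fingers":0.3},
  ],
)

```text
time_s: 15.12
ee_pos: [0.4601, -0.0624, 0.175]
eef_rot: [[-0.997, 0.074, 0.004], [0.074, 0.997, 0.002], [-0.004, 0.002, -1.0]]
contact_force: [5.9, 3.8, 4.4]
grip_width: 0.496
grasp_force: 41.8
```

Emit:
drive_tool(
  steps=[
    {"xyz":[0,0,-0.001],"roll":0,"fingers":0.3},
    {"xyz":[0,0,0],"roll":0,"fingers":0.3},
  ],
)

```text
time_s: 15.38
ee_pos: [0.4602, -0.0624, 0.1742]
eef_rot: [[-0.997, 0.074, 0.004], [0.074, 0.997, 0.002], [-0.004, 0.002, -1.0]]
contact_force: [5.5, 4.8, 8.2]
grip_width: 0.494
grasp_force: 42.2
```

Emit:
drive_tool(
  steps=[
    {"xyz":[0,0,-0.0007],"roll":0,"fingers":0.3},
    {"xyz":[0,0,0],"roll":4,"fingers":0.3},
    {"xyz":[0,0,0],"roll":0,"fingers":0.3},
  ],
)

```text
time_s: 15.75
ee_pos: [0.4612, -0.0624, 0.1741]
eef_rot: [[-1.0, 0.004, 0.006], [0.004, 1.0, 0.002], [-0.006, 0.002, -1.0]]
contact_force: [7.2, 5.8, 11.0]
grip_width: 0.495
grasp_force: 42.6
```

```bash
python3 -c "
from h import *
s=state();print(s['ee_pos'],s['contact_force'],s['torque'],s['joint_pos'][5])"
```

```text
[ 0.46124255 -0.06238139  0.17412053] [ 7.15987433  5.79026106 11.00858579] [ 1.24965739 -1.22490753 -0.52505191] -97.87473099361729
```

Turning a further 4° changed the moment by −0.5 N m, so the knob is blocked in its notch. I unwind, release and retreat upward.

Emit:
drive_tool(
  steps=[
    {"xyz":[0,0,0.0005],"roll":-5,"fingers":0.4},
    {"xyz":[0,0,0],"roll":0,"fingers":0.65},
    {"xyz":[0,0,0],"roll":0,"fingers":0.7},
    {"xyz":[0,0,0],"roll":0,"fingers":0.75},
    {"xyz":[0,0,0.02],"roll":0,"fingers":0.75},
    {"xyz":[0,0,0.04],"roll":0,"fingers":0.75},
    {"xyz":[0,0,0.05],"roll":0,"fingers":0.75},
    {"xyz":[0,0,0.05],"roll":0,"fingers":0.75},
    {"xyz":[-0.03,0.05,0.02],"roll":0,"fingers":0.75},
    {"xyz":[-0.03,0.05,0],"roll":0,"fingers":0.75},
  ],
)

```text
time_s: 17.0
ee_pos: [0.3981, 0.0375, 0.3542]
eef_rot: [[-0.996, 0.09, 0.003], [0.09, 0.996, 0.0], [-0.002, 0.001, -1.0]]
contact_force: [-0.2, 0.2, -0.6]
grip_width: 0.751
grasp_force: 0.0
```

Emit:
drive_tool(
  steps=[
    {"xyz":[-0.03,0.05,0],"roll":0,"fingers":0.75},
    {"xyz":[-0.03,0.05,0],"roll":0,"fingers":0.75},
    {"xyz":[-0.02,0.05,0],"roll":0,"fingers":0.75},
    {"xyz":[-0.0,0.05,0],"roll":0,"fingers":0.75},
    {"xyz":[0,0.04,0],"roll":0,"fingers":0.75},
    {"xyz":[0,0,0],"roll":0,"fingers":0.75},
  ],
)

```text
time_s: 17.75
ee_pos: [0.3177, 0.2786, 0.3522]
eef_rot: [[-0.996, 0.085, -0.001], [0.085, 0.996, -0.001], [0.001, -0.001, -1.0]]
contact_force: [0.6, 0.1, 0.4]
grip_width: 0.752
grasp_force: 0.0
```

```bash
python3 - <<'E'
from h import *
b=snap('scene','s5.png');t=snap('top','t5.png')
cv2.imwrite('pics/c5.png',np.hstack([cv2.resize(b[150:300,190:340,::-1],(400,400),interpolation=2),cv2.resize(t[140:290,220:370,::-1],(400,400),interpolation=2)]))
import h
h.C=np.array([.4557,-.061])
for z in(.074,.067):print(z,proj('scene',lid(0,-.105,z)),proj('scene',lid(0,-.105,.0)),)
E
```

```text
0.074 (np.float64(245.10142296784556), np.float64(209.1456460080514)) (np.float64(246.392330371791), np.float64(232.41964119958814))
0.067 (np.float64(245.23070155224423), np.float64(211.47643219958405)) (np.float64(246.392330371791), np.float64(232.41964119958814))
```

View pics/c5.png

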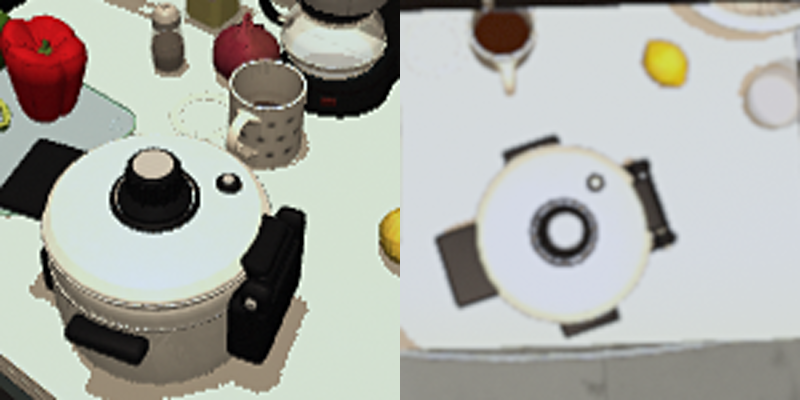

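The lid is fully down, and the knob top at scene (247,211) matches the locked height (predicted row 211.5, against 209.1 if raised). The mug, peppers and tumbler stand as before.

```bash
python3 -c "
from rig import ticket;print(ticket.sign_off())"
```

```text
the job is handed in; nothing more can be done
None
```

I lowered the multicooker lid gently all the way down and turned the knob until it dropped into its notch. The knob then resisted turning and its height in the picture matched the locked position. The mug, tumbler and peppers looked undisturbed, and I handed the job in at about 18 s of the 61 s allowed.

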